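# Confirm two parts cups at a pick station

### The arm

A 6-joint arm with a two-finger parallel gripper is mounted at the origin on a cart in front of the work surface, level with it; the furniture and walls round the work are solid. World frame = base frame: x ahead of the robot, y to its left, z up, the work surface at z = 0. Lengths are in mm, angles in degrees, forces in N, time in s.
With the tool pointing down it reaches from about 250 to 850 mm from the base axis. Payload 12.5 kg.
Tool frame: the origin (TCP) lies at the very end of the fingers, on their centre line; the grasp point (between the pads) lies 19 mm behind it; z points along the fingers, x is the direction in which the jaws open and shut, and the axes are right-handed (so a half turn about z gives the same grasp; the last joint's range is limited). The gripper opens to 93 mm and grips with 3 to 60 N. Pads are 15 mm wide; open, the fingers measure 128 mm over their backs; the gripper's body (75 mm by 188 mm) begins 65 mm behind the grasp point.
Start: joints at [67.231, 20.094, 94.641, -0, 65.266, -4.847], TCP at [169.216, 523.307, 218.633] pointing down, gripper open.
Joint ranges: [-157.81, 157.81], [-45, 120.19], [0.68, 151.7], [-89.99, 269.99], [4.06, 180], [-164.3, 164.3]. Speed limits (degrees/s): [127.2, 127.2, 159.86, 180, 180, 180].

### API

Orientations are given as [roll, pitch, yaw] about the fixed x, y, z axes, in that order (R = Rz(yaw) Ry(pitch) Rx(roll)).
In Python, from workcell import ctrl gives the robot as it stands.
- The arm moves only by the tool carry_out, never from a script. Its argument "targets" is one flat list of numbers, 7 for each row, row after row: the shift along the tool's x, y, z in mm, then the turn, a rotation vector about the tool's x, y, z in rad, then the opening, from 0 (shut) to 1 (fully open). In form: [dx, dy, dz, wx, wy, wz, fingers, dx, dy, dz, wx, wy, wz, fingers, ...]. A call has 1 to 12 rows; each row is the pose to reach, as a shift and turn from the pose commanded when the call began, along the tool's axes at that moment; what a row does not reach only later rows make up. A row lasts 1/12 s, in which the tool goes at most 41.7 mm and 7.16 degrees, less where a joint would pass 70% of its speed; a pose out of reach is approached as far as the arm can. A call with a gripper value outside its range is refused whole. The fingers move at their own pace and stop on an object; "newtons" is the grip in N (left out, the last holds). Time passes only in rows, so rows that repeat a pose let the fingers close. It gives the time, the measured TCP pose, the force and the opening at its end, in the units of the state.
- ctrl.sense(): the state, without advancing time (a new reading comes with each control period).
- ctrl.get_image(name): name is "side" or "top"; returns the picture (420x560x3 uint8, red, green, blue); there is no depth.
- ctrl.get_calibration(name): a dict with "camera_matrix" (3x3 intrinsics, pixels), "xyz" and "orientation" of the camera in the world. Camera axes: x right, y down, z forward; pixel columns grow to the right and rows downward; lengths in mm; the calibration is good to about 2 mm. A picture is of the moment at which its call begins. get_calibration takes no time and is no camera call.
- ctrl.hand_in(): hands the job in, once; it reports no verdict.
The state is a dict: "clock": time; "q": joint angles; "qd": joint speeds; "joint_torque": joint torques, N m; "ee_pos": TCP position; "orientation": TCP orientation; "ft_force": force on the tool from outside, world axes, zero at the start; "moment": the same for the moment, N m; "opening": finger opening in mm.
Only numpy, scipy, OpenCV 4.12 (cv2) and the standard library are available. Lean on these libraries where they do the work, as an engineer would, in place of code of your own. Each camera call takes 0.05 s, during which the arm holds its last target. There are 200 camera calls.

### The job

With the fingertips, lightly press the round white confirm pad directly in front of the cup of red LEDs until it gives, let it come back up, then do the same with the pad in front of the cup of green LEDs, and withdraw. Leave the pad of the yellow cup alone, and do not move the cups or the other things lying about. Nothing is to be picked up.

Things in the scene. Friction and masses are not known exactly. Their poses are not given: they have to be found in the camera images.
- station: pick station fixed to the bench: a flat grey base plate, 220 mm (its x) by 410 mm (its y), 12 mm thick; origin at the centre of its underside, z up, its -x edge faces roughly to the robot. Three black round cup places stand in a row at x = +45 mm, y = +130, 0 and -130 mm, and each has its own confirm pad 105 mm in front of it, at x = -60 mm and the same y. Which cup stands on which place changes.
- cup_red: round black plastic parts cup, open, heaped with red LEDs, 96 mm across at the rim, 74 mm high with its small blue tag; loose; origin at the centre of its underside, z up
- cup_yellow: round black plastic parts cup, open, heaped with yellow LEDs, 96 mm across at the rim, 74 mm high with its small blue tag; loose; origin at the centre of its underside, z up
- cup_green: round black plastic parts cup, open, heaped with green LEDs, 96 mm across at the rim, 74 mm high with its small blue tag; loose; origin at the centre of its underside, z up
- cleaner_bottle: white dropper bottle with a red cap, 55 mm across, 122 mm high, standing loose beyond the +y end of the station; origin at the centre of its underside
- screwdriver: screwdriver with a red handle, 178 mm long, 23 mm high, lying loose beside the -y end of the station; origin at the middle of its underside
- terminal_b: small green terminal block, 12 x 38 x 11 mm, lying loose on the bench in front of the station; origin at the centre of its underside
- pad_left_top (a point): centre of the top face of the +y (left) confirm pad's white round key, 40 mm across, in a black housing fixed to the station at its x = -60 mm, y = +130 mm; the top stands 36 mm above the bench, 12 mm proud of the housing, when up; the point moves with the key
- pad_left (a joint): how far the +y (left) confirm pad's key is pressed straight down: 0 up, 0.008 m fully down; a soft spring returns it, 1.5 N when it begins to move, 2.4 N at 2 mm, 5 N fully down, then a hard stop; a press counts from 2 mm
- pad_mid_top (a point): centre of the top face of the middle confirm pad's white round key, 40 mm across, in a black housing fixed to the station at its x = -60 mm, y = 0 mm; the top stands 36 mm above the bench, 12 mm proud of the housing, when up; the point moves with the key
- pad_mid (a joint): how far the middle confirm pad's key is pressed straight down: 0 up, 0.008 m fully down; a soft spring returns it, 1.5 N when it begins to move, 2.4 N at 2 mm, 5 N fully down, then a hard stop; a press counts from 2 mm
- pad_right_top (a point): centre of the top face of the -y (right) confirm pad's white round key, 40 mm across, in a black housing fixed to the station at its x = -60 mm, y = -130 mm; the top stands 36 mm above the bench, 12 mm proud of the housing, when up; the point moves with the key
- pad_right (a joint): how far the -y (right) confirm pad's key is pressed straight down: 0 up, 0.008 m fully down; a soft spring returns it, 1.5 N when it begins to move, 2.4 N at 2 mm, 5 N fully down, then a hard stop; a press counts from 2 mm
There are look-alikes about, which are no part of the job. Of the things that look like the screwdriver, the larger one is meant.

How it is judged (in metres and radians):
On the way, in this order (a step that is already met when the one before it is completed fails the run):
1. the pad in front of the red cup is pressed at least 2 mm down by the fingers (((value of joint pad_left above 0.002 m and horizontal distance between cup_red and pad_left_top below 0.12 m) or (value of joint pad_mid above 0.002 m and horizontal distance between cup_red and pad_mid_top below 0.12 m) or (value of joint pad_right above 0.002 m and horizontal distance between cup_red and pad_right_top below 0.12 m)) and contact force between the fingers and station above 0.3 N), for 0.1 s.
2. that pad is up again, and the pad in front of the green cup is pressed at least 2 mm down by the fingers (((value of joint pad_left below 0.001 m and horizontal distance between cup_red and pad_left_top below 0.12 m) or (value of joint pad_mid below 0.001 m and horizontal distance between cup_red and pad_mid_top below 0.12 m) or (value of joint pad_right below 0.001 m and horizontal distance between cup_red and pad_right_top below 0.12 m)) and ((value of joint pad_left above 0.002 m and horizontal distance between cup_green and pad_left_top below 0.12 m) or (value of joint pad_mid above 0.002 m and horizontal distance between cup_green and pad_mid_top below 0.12 m) or (value of joint pad_right above 0.002 m and horizontal distance between cup_green and pad_right_top below 0.12 m)) and contact force between the fingers and station above 0.3 N), for 0.1 s.
At the end, for the whole second after the job is handed in: all three pads are up again (within 1 mm), and the cups, the bottle, the screwdriver and the terminal block are at rest, upright (within 0.1 rad, the cups and bottle) and within 10 mm of where they stood (value of joint each of pad_left, pad_mid, pad_right below 0.001 m and distance of each of cup_red, cup_yellow, cup_green, cleaner_bottle, screwdriver, terminal_b from where it was at the start of the episode below 0.01 m and angle between each of cup_red, cup_yellow, cup_green, cleaner_bottle's own z axis and vertical below 0.1 rad and linear speed of each of cup_red, cup_yellow, cup_green, cleaner_bottle, screwdriver, terminal_b below 0.02 m/s); the robot touches nothing.
It fails at once if the pad in front of the yellow cup is pressed more than 1.5 mm down ((value of joint pad_left above 0.0015 m and horizontal distance between cup_yellow and pad_left_top below 0.12 m) or (value of joint pad_mid above 0.0015 m and horizontal distance between cup_yellow and pad_mid_top below 0.12 m) or (value of joint pad_right above 0.0015 m and horizontal distance between cup_yellow and pad_right_top below 0.12 m)).
It fails at once if the robot presses on the station or a pad with more than 20 N (contact force between any of the fingers, the arm and station above 20 N).
It fails at once if a cup or another loose thing is moved or lifted by more than 10 mm (distance of any of cup_red, cup_yellow, cup_green, cleaner_bottle, screwdriver, terminal_b from where it was at the start of the episode above 0.01 m).
It also fails if it takes over 35 s, if anything falls off the work surface, if the arm or the gripper's body presses on something with over 40 N, if the wrist force passes 120 N, or if a joint passes its speed limit or range.

## Working session

There is one attempt and no reset: what is moved stays moved. The work goes in short steps, Python scripts to look and compute and a tool call to move; the robot and the scene stay as the last step left them, time stands still between calls to the robot, and variables do not carry over. Pictures are saved under pics/ and viewed, about 8 in all and at most 12, crops included, and the job is handed in when it is done.

Besides the shell and the picture viewer there is one more tool, called after ">>>" by a JSON object that holds its "fn" and its "kwargs", one argument or row to a line. carry_out: Moves the arm, as the interface text tells. Its arguments: {"type":"object","properties":{"targets":{"type":"array","items":{"type":"number"}},"newtons":{"type":"number"}},"required":["targets"]}

```bash
mkdir -p pics; python3 - <<'E'
from workcell import ctrl
import cv2
for n in("top","side"):
    im=ctrl.get_image(n); cv2.imwrite(f"pics/{n}0.png",im[:,:,::-1]); print(n,ctrl.get_calibration(n))
print(ctrl.sense())
E
```

```text
top {'camera_matrix': array([[399.15964824,   0.        , 281.86465142],
       [  0.        , 399.15964824, 211.40347958],
       [  0.        ,   0.        ,   1.        ]]), 'xyz': array([ 440.75293899,  -22.99985014, 1204.15741698]), 'orientation': array([-173.50156475,    0.42485765,  -90.47934851])}
side {'camera_matrix': array([[411.61207868,   0.        , 283.639352  ],
       [  0.        , 411.61207868, 214.86742392],
       [  0.        ,   0.        ,   1.        ]]), 'xyz': array([ 238.8036883 , -755.14555071,  689.04809442]), 'orientation': array([-127.95560411,    0.56421213,  -23.97786275])}
{'clock': 0.1, 'q': array([ 6.72321046e+01,  2.01193637e+01,  9.46735915e+01, -2.21664401e-03,
        6.52656925e+01, -4.84640365e+00]), 'qd': array([-0.03091075,  0.01461392, -0.03828822,  0.06380209,  0.0254172 ,
       -0.01216099]), 'joint_torque': array([-4.60492026e-05, -4.98028886e+01, -2.85705310e+01,  7.00543541e-02,
        2.38398666e-02, -4.66005270e-05]), 'ee_pos': array([169.09791835, 523.03001255, 218.17125432]), 'orientation': array([-1.79997050e+02,  5.86080499e-02,  7.20794382e+01]), 'ft_force': array([-0.23729308,  0.02904115,  0.31001473]), 'moment': array([ 0.02532306,  0.00758202, -0.0359761 ]), 'opening': 93.12699702112445}
```

View pics/top0.png

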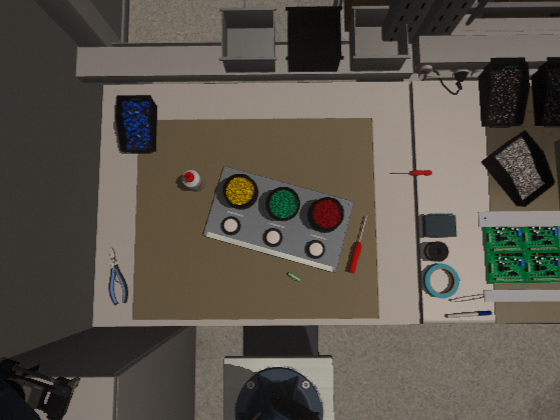

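View pics/side0.png

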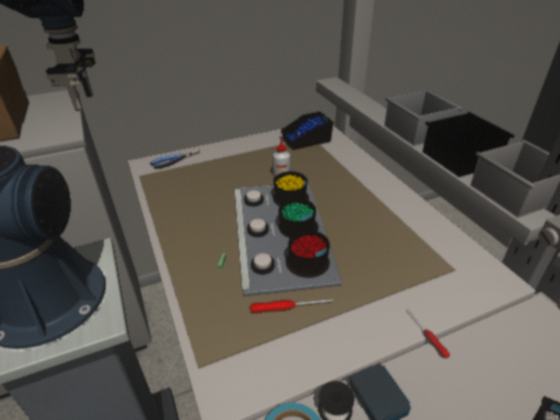

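The top view shows the cups left to right: yellow (240,190), green (283,203) and red (326,214). The white pads are at (231,226), (273,237) and (316,249), and the side view agrees. Possible mistakes for the red pad are (231,226), which is yellow's, (273,237), which is green's, and the white bottle (191,180). I choose (316,249) for red and then (273,237) for green.

```bash
cat > h.py <<'E'
import numpy as np,cv2
from scipy.spatial.transform import Rotation as R
from workcell import ctrl
def ray(n,uv):
    c=ctrl.get_calibration(n); d=np.linalg.inv(c["camera_matrix"])@[*uv,1]
    return c["xyz"],R.from_euler("xyz",c["orientation"],degrees=True).as_matrix()@d
def plane(n,uv,z):
    o,d=ray(n,uv); return o+d*(z-o[2])/d[2]
def white(n,im,guess,r=14):
    hsv=cv2.cvtColor(im,cv2.COLOR_RGB2HSV)
    m=((hsv[...,2]>150)&(hsv[...,1]<60)).astype(np.uint8)
    k,l,s,c=cv2.connectedComponentsWithStats(m)
    i=1+np.argmin(np.linalg.norm(c[1:]-guess,axis=1)); return c[i],s[i]
E
python3 - <<'E'
from h import *
G={"top":[(231,226),(273,237),(316,249)],"side":[(254,197),(258,227),(263,262)]}
P={}
for n in G:
    im=cv2.imread(f"pics/{n}0.png")[:,:,::-1].copy()
    P[n]=[]
    for g in G[n]:
        c,s=white(n,im,g); p=plane(n,c,36); P[n].append(p); print(n,c.round(1),s,p.round(1))
    p=np.array(P[n]); print("spacing",np.linalg.norm(np.diff(p,axis=0),axis=1), "yaw of +y dir",np.degrees(np.arctan2(*(p[0]-p[2])[1::-1])))
im=cv2.imread("pics/top0.png")[150:290,180:380]; cv2.imwrite("pics/crop.png",cv2.resize(im,None,fx=4,fy=4,interpolation=2))
E
```

```text
top [230.3 224.8] [225 219  12  12 114] [535.6 136.3  36. ]
top [272.8 236.8] [267 231  12  13 115] [499.3  11.6  36. ]
top [315.6 248.8] [310 243  12  13 120] [ 463.3 -112.7   36. ]
spacing [129.91439803 129.44992242] yaw of +y dir 73.80884690175789
side [253.4 194.3] [248 191  12   8  74] [534.7 131.7  36. ]
side [257.1 223.8] [251 220  13   9  98] [497.9   7.   36. ]
side [262.1 259.4] [255 254  15  12 138] [ 462.1 -117.1   36. ]
spacing [129.99424816 129.17266677] yaw of +y dir 73.73639291382776
```

View pics/crop.png

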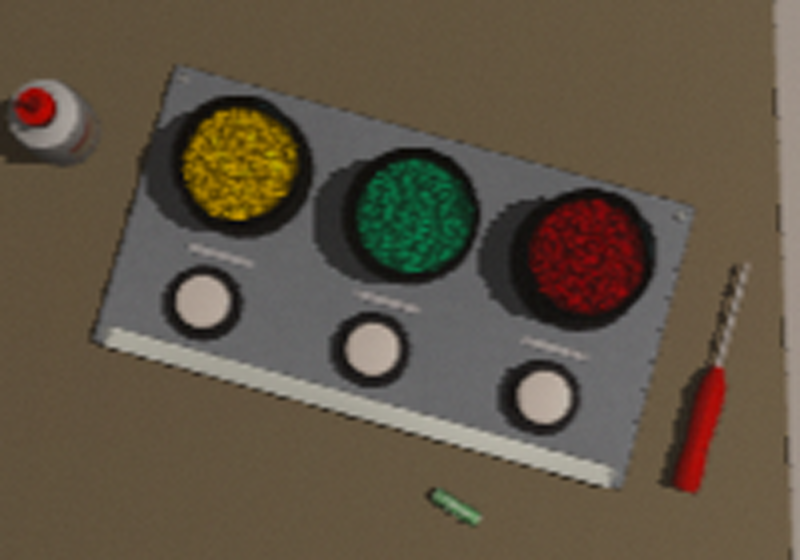

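Measured spacings are 130 mm, as they should be, and the two views agree to within 5 mm. The means are: red pad at (462.7,-114.5) and green pad at (498.6,9.5). The crop confirms that the right-hand pad belongs to red and the middle one to green. The tool yaw of 72° is already within 2° of the pad row. I'll move at height above the red pad, closing the fingers.

>>> {"fn": "carry_out", "kwargs": {
  "targets": [-517,475,0,0,0,0,0,-517,475,0,0,0,0,0,-517,475,0,0,0,0,0,-517,475,0,0,0,0,0,-517,475,0,0,0,0,0,-517,475,0,0,0,0,0,-517,475,0,0,0,0,0,-517,475,0,0,0,0,0,-517,475,0,0,0,0,0,-517,475,0,0,0,0,0,-517,475,0,0,0,0,0,-517,475,0,0,0,0,0],
  "newtons": 5
}}

```text
clock: 1.1
ee_pos: [378.0, 66.8, 218.7]
orientation: [180.0, -0.0, 72.1]
ft_force: [0.9, 0.2, 0.3]
opening: 17.6
```

>>> {"fn": "carry_out", "kwargs": {
  "targets": [-147,136,0,0,0,0,0,-147,136,0,0,0,0,0,-147,136,0,0,0,0,0,-147,136,0,0,0,0,0,-147,136,0,0,0,0,0,-147,136,40,0,0,0,0,-147,136,80,0,0,0,0,-147,136,110,0,0,0,0,-147,136,130,0,0,0,0,-147,136,140,0,0,0,0,-147,136,140,0,0,0,0,-147,136,140,0,0,0,0]
}}

```text
clock: 2.1
ee_pos: [462.2, -112.9, 79.1]
orientation: [180.0, 0.0, 72.1]
ft_force: [0.3, -0.7, -0.0]
opening: 0.6
```

```bash
python3 - <<'E'
from h import *
s=ctrl.sense(); print(s["ee_pos"],s["ft_force"],s["opening"])
a=ctrl.get_image("top")[150:290,220:400]; b=ctrl.get_image("side")[170:310,190:370]
cv2.imwrite("pics/above.png",cv2.resize(np.hstack([a,b])[:,:,::-1],None,fx=2.2,fy=2.2,interpolation=2))
E
```

```text
[ 462.22821672 -112.88294808   79.12687106] [ 0.32409636 -0.67810127 -0.00554413] 0.5908636695164405
```

View pics/above.png

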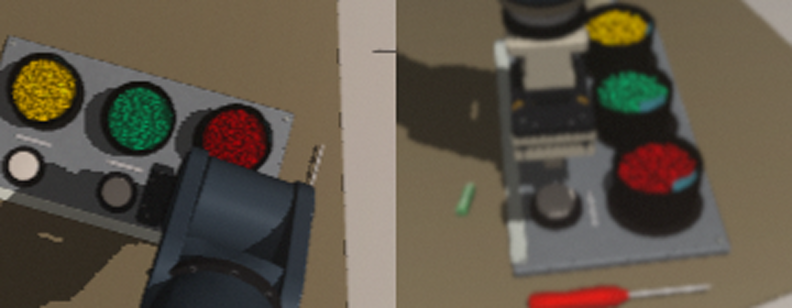

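The side view shows the closed fingertips right above the red cup's pad, around (557,203) in the crop, and the cups are untouched. I'll descend to 2 mm above it and then go slowly.

>>> {"fn": "carry_out", "kwargs": {
  "targets": [0,-1,15,0,0,0,0,0,-1,27,0,0,0,0,0,-1,34,0,0,0,0,0,-1,38,0,0,0,0,0,-1,40,0,0,0,0,0,-1,41,0,0,0,0,0,-1,41,0,0,0,0]
}}

```text
clock: 2.78
ee_pos: [461.3, -112.6, 38.0]
orientation: [180.0, 0.0, 72.1]
ft_force: [-0.4, 0.1, -0.6]
opening: 1.0
```

```bash
python3 - <<'E'
from h import *
s=ctrl.sense(); print(s["ee_pos"],s["ft_force"])
b=ctrl.get_image("side")[200:300,210:330]
cv2.imwrite("pics/near.png",cv2.resize(b[:,:,::-1],None,fx=5,fy=5,interpolation=2))
c=ctrl.get_calibration("side");Rm=R.from_euler("xyz",c["orientation"],degrees=True).as_matrix()
v=c["camera_matrix"]@(Rm.T@(s["ee_pos"]-c["xyz"])); v=v[:2]/v[2];print("tip px",v,"crop",(v-[210,200])*5)
E
```

```text
[ 461.29991988 -112.59846802   38.03604503] [-0.38201231  0.05033082 -0.57506345]
tip px [261.00526023 257.58605352] crop [255.02630117 287.93026759]
```

View pics/near.png

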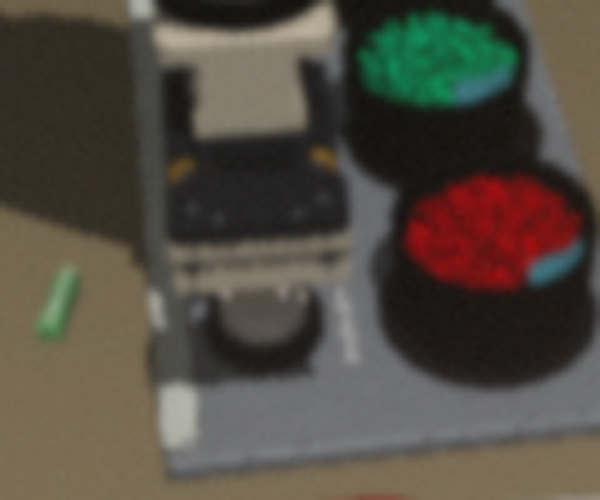

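The tip (255,288) meets the key (about 260,295) within about 4 mm. I'll shift 2 mm and press gently to 5 mm, hold, and read the force.

>>> {"fn": "carry_out", "kwargs": {
  "targets": [-2,1,0,0,0,0,0,-2,1,1,0,0,0,0,-2,1,2,0,0,0,0,-2,1,3,0,0,0,0,-2,1,4,0,0,0,0,-2,1,5,0,0,0,0,-2,1,6,0,0,0,0,-2,1,6,0,0,0,0,-2,1,6,0,0,0,0,-2,1,6,0,0,0,0]
}}

```text
clock: 3.67
ee_pos: [461.6, -114.9, 31.8]
orientation: [180.0, 0.0, 72.1]
ft_force: [0.8, -2.0, 3.2]
opening: 0.7
```

>>> {"fn": "carry_out", "kwargs": {
  "targets": [0,0,1,0,0,0,0,0,0,1,0,0,0,0,0,0,1,0,0,0,0,0,0,1,0,0,0,0]
}}

```text
clock: 4.0
ee_pos: [461.5, -114.8, 30.7]
orientation: [180.0, 0.0, 72.1]
ft_force: [1.4, -3.5, 3.7]
opening: 0.6
```

```bash
python3 - <<'E'
from h import *
f=[]
for i in range(4):
    ctrl.get_image("side"); s=ctrl.sense(); f.append(s["ft_force"])
print(s["ee_pos"],np.round(f,2))
E
```

```text
[ 461.4775471  -114.76036059   30.68712883] [[ 2.14 -2.86  3.89]
 [ 2.01 -2.94  3.95]
 [ 3.02 -2.15  3.32]
 [ 2.06 -3.14  4.11]]
```

The force is about 3.9 N at 5 mm, which matches the spring. I'll lift clear (z≈70), go over to the green pad and come down to about 38.

>>> {"fn": "carry_out", "kwargs": {
  "targets": [0,0,-8,0,0,0,0,0,0,-25,0,0,0,0,0,0,-40,0,0,0,0,0,0,-40,0,0,0,0,30,-1,-40,0,0,0,0,65,-2,-40,0,0,0,0,100,-3,-40,0,0,0,0,122,-4,-40,0,0,0,0,130,-4,-40,0,0,0,0,130,-4,-40,0,0,0,0,130,-4,-25,0,0,0,0,130,-4,-15,0,0,0,0]
}}

```text
clock: 5.2
ee_pos: [496.9, 9.4, 44.8]
orientation: [-180.0, 0.0, 72.1]
ft_force: [-1.0, -0.4, 0.2]
opening: 0.5
```

```bash
python3 - <<'E'
from h import *
s=ctrl.sense(); print(s["ee_pos"],s["ft_force"])
im=ctrl.get_image("side");b=im[170:290,200:350]
cv2.imwrite("pics/near2.png",cv2.resize(b[:,:,::-1],None,fx=4,fy=4,interpolation=2))
c=ctrl.get_calibration("side");Rm=R.from_euler("xyz",c["orientation"],degrees=True).as_matrix()
for p in (s["ee_pos"],np.r_[s["ee_pos"][:2],36]):
    v=c["camera_matrix"]@(Rm.T@(p-c["xyz"])); v=v[:2]/v[2];print("px",v,"crop",(v-[200,170])*4)
E
```

```text
[496.87319798   9.36788225  44.77813626] [-1.01945855 -0.38154345  0.21534451]
px [256.25415649 220.62737573] crop [225.01662596 202.50950292]
px [256.43128089 223.34830255] crop [225.72512356 213.39321021]
```

View pics/near2.png

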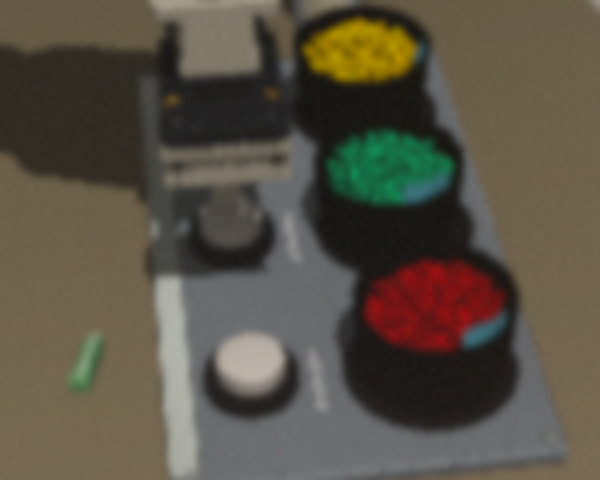

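The red pad at (250,365) is up again and all the cups are in place. The tip is over the green cup's pad at (229,217). Next I'll press in the same slow way down to z≈30.7.

>>> {"fn": "carry_out", "kwargs": {
  "targets": [0,1,4,0,0,0,0,0,1,7,0,0,0,0,0,1,8,0,0,0,0,0,1,9,0,0,0,0,0,1,10,0,0,0,0,0,1,11,0,0,0,0,0,1,12,0,0,0,0,0,1,13,0,0,0,0,0,1,14,0,0,0,0,0,1,14,0,0,0,0,0,1,14,0,0,0,0,0,1,14,0,0,0,0]
}}

```text
clock: 6.25
ee_pos: [498.6, 9.8, 31.7]
orientation: [180.0, 0.0, 72.1]
ft_force: [-0.6, -3.2, 3.0]
opening: 0.4
```

```bash
python3 - <<'E'
from h import *
f=[]
for i in range(4):
    ctrl.get_image("side"); s=ctrl.sense(); f.append(s["ft_force"])
print(s["ee_pos"],np.round(f,2))
E
```

```text
[498.61234031   9.83729073  31.72191429] [[-0.26 -3.17  2.92]
 [ 0.27 -3.    2.98]
 [ 1.06 -2.38  3.47]
 [-0.1  -3.12  3.23]]
```

That gives about 3.1 N at 4 mm. I'll go one millimetre deeper to be safe.

>>> {"fn": "carry_out", "kwargs": {
  "targets": [0,0,1,0,0,0,0,0,0,1,0,0,0,0,0,0,1,0,0,0,0,0,0,1,0,0,0,0]
}}

```text
clock: 6.78
ee_pos: [498.6, 9.9, 30.7]
orientation: [180.0, -0.0, 72.1]
ft_force: [-0.2, -4.0, 4.5]
opening: 0.8
```

>>> {"fn": "carry_out", "kwargs": {
  "targets": [0,0,-8,0,0,0,0,0,0,-25,0,0,0,0,0,0,-60,0,0,0,0,0,0,-100,0,0,0,0,0,0,-140,0,0,0,0,0,0,-180,0,0,0,0,0,-40,-200,0,0,0,0,0,-80,-200,0,0,0,0,0,-120,-200,0,0,0,0,0,-140,-200,0,0,0,0,0,-140,-200,0,0,0,0,0,-140,-200,0,0,0,0]
}}

```text
clock: 7.78
ee_pos: [364.8, 53.4, 231.2]
orientation: [180.0, -0.0, 72.1]
ft_force: [0.6, -0.7, -0.1]
opening: 1.0
```

```bash
python3 - <<'E'
from h import *
s=ctrl.sense(); print(s["clock"],s["ee_pos"],s["ft_force"],abs(s["qd"]).max())
im=ctrl.get_image("side"); o=cv2.imread("pics/side0.png")
cv2.imwrite("pics/end.png",cv2.resize(np.hstack([o[120:320,200:350],im[120:320,200:350,::-1]]),None,fx=2.6,fy=2.6,interpolation=2))
h=lambda a:cv2.cvtColor(a,cv2.COLOR_BGR2HSV)
for n,lo,hi,y0,y1,x0,x1 in [("red+drv",(0,150,60),(8,255,255),225,325,240,345),("yel",(18,150,60),(32,255,255),160,215,260,330),("grn",(60,100,40),(90,255,255),190,235,260,330),("term",(40,70,40),(90,255,255),245,275,205,235),("cap",(0,150,60),(8,255,255),135,160,265,300)]:
    r=[]
    for a in(o,im[:,:,::-1].copy()):
        m=cv2.inRange(h(a)[y0:y1,x0:x1],lo,hi); y,x=np.nonzero(m); r+=[len(x),(x.mean()+x0).round(1) if len(x) else 0,(y.mean()+y0).round(1) if len(x) else 0]
    print(n,r)
E
```

```text
7.7833 [364.77447033  53.3738457  231.18605671] [ 0.6307585  -0.73947889 -0.06117902] 2.3910106158984914
red+drv [860, np.float64(290.2), np.float64(275.0), 859, np.float64(290.3), np.float64(274.8)]
yel [364, np.float64(289.8), np.float64(182.5), 369, np.float64(289.8), np.float64(182.5)]
grn [462, np.float64(296.1), np.float64(211.3), 466, np.float64(296.1), np.float64(211.3)]
term [46, np.float64(221.2), np.float64(262.1), 46, np.float64(221.1), np.float64(262.1)]
cap [51, np.float64(281.1), np.float64(146.8), 50, np.float64(281.1), np.float64(147.0)]
```

View pics/end.png

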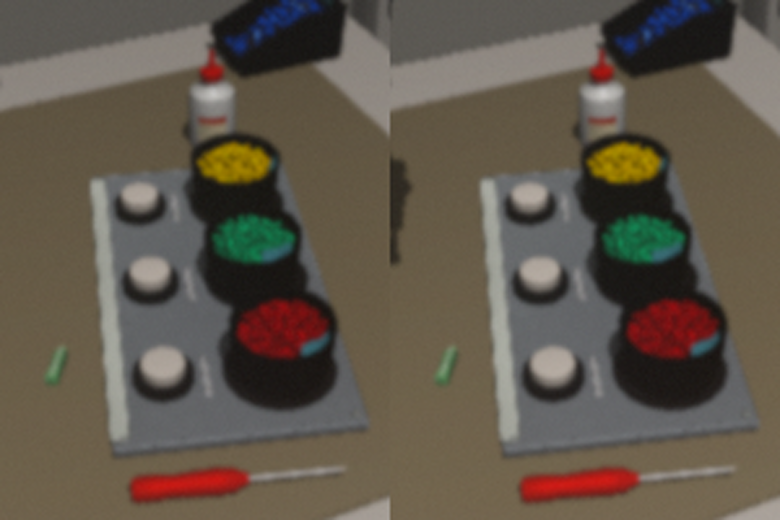

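The before and after views match: all three pads are up, nothing has moved, and the arm is clear.

```bash
python3 -c "
from workcell import ctrl
print(ctrl.hand_in())"
```

```text
the job is handed in; nothing more can be done
None
```

I pressed the pad in front of the red cup (right-hand pad), let it come back up, then pressed the one in front of the green cup (middle pad). I then withdrew and handed the job in at about 7.8 s; no verdict was reported.

- **Presses:** both went about 5 mm down, with about 3.9 N of vertical force on red and 4.5 N on green. There was also 3–4 N of sideways force during each, so the total stayed well under the 20 N limit.
- **Final check:** the side view shows all three pads up. The colour centroids of the LEDs in the cups, the bottle cap, the terminal block and the screwdriver (measured together with the red LEDs) moved by no more than 0.2 px. The wrist force was back to about 1 N or less, at noise level, and I did not go near the yellow cup's pad.
- **Disagreement:** the two cameras differed by about 4.5 mm in y for the pad positions. I used the mean of the two.

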